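# Set sprung tweezers to the gauge lines

## Robot

A 6-joint arm with a two-finger parallel gripper is mounted at the origin on a cart in front of the work surface, level with it; the furniture and walls round the work are solid. World frame = base frame: x ahead of the robot, y to its left, z up, the work surface at z = 0. Lengths are in m, angles in rad, forces in N, time in s.
With the tool pointing down it reaches from about 0.275 to 0.75 m from the base axis. Payload 10.2 kg.
Tool frame: the origin (TCP) lies midway between the tips of the shut fingers; the grasp point (between the pads) lies 19 mm behind it; z points along the fingers, y is the line along which they close (so a half turn about z gives the same grasp; the last joint's range is limited). The gripper opens to 88 mm and grips with 3 to 60 N. Pads are 18 mm wide; open, the fingers measure 123 mm over their backs; the gripper's body (75 mm by 187 mm) begins 45 mm behind the grasp point.
Start: joints at [-1.445, 0.313, 1.498, -0, 1.331, -0.223], TCP at [0.179, -0.493, 0.239] pointing down, gripper open.
Joint ranges: [-2.94, 2.94], [-0.97, 2.17], [0.19, 2.56], [-1.23, 4.37], [0.02, 3.11], [-2.88, 2.88]. Speed limits (rad/s): [2.39, 2.39, 3.01, 3.14, 3.14, 3.14].

## Interface

Orientations are given as a unit quaternion [w, x, y, z].
In Python, from rig import bot gives the robot as it stands. The module is installed in compiled form; this text tells all that it offers.
- The arm moves only by the tool apply_moves, never from a script. Its argument "rows" is a list of rows, each a list of 6 numbers: the shift along the tool's x, y, z in cm, then the turn, a rotation vector about the tool's x, y, z in units of 10 degrees (1.0 is 10 degrees). In form: [[x, y, z, ax, ay, az], ...]. A call has 1 to 10 rows; each row shifts and turns the commanded pose from where the row before left it, along the tool's axes as they then stand; what a row does not reach is not made up. A row lasts 1/8 s, in which the tool goes at most 62.5 mm and 10.7 degrees, less where a joint would pass 70% of its speed; a pose out of reach is approached as far as the arm can. A call with a gripper value outside its range is refused whole. "gripper" is the finger opening in cm, from 0 to 8.81, set as the call begins (left out, the last holds). The fingers move at their own pace and stop on an object; "grip_force" is the grip in N (left out, the last holds). Time passes only in rows, so rows that do not move let the fingers close. It gives the time, the measured TCP pose, the force, the opening and the grip force at its end, in the units of the state.
- bot.observe(): the state, without advancing time (a new reading comes with each control period).
- bot.read_camera(name): name is "scene" or "top"; returns the picture (420x560x3 uint8, red, green, blue); there is no depth.
- bot.camera_info(name): a dict with "vfov" (degrees; the focal length in pixels is half the picture's height over the tangent of half this angle, whatever the lens; pixels are square), "cx", "cy" (the principal point, pixels), "dist_coeffs" ([k1, k2, p1, p2, k3] as OpenCV has them; the pictures are not rectified), "rvec" (rotation vector, rad) and "tvec" (3), from world to camera coordinates, as OpenCV has them. Camera axes: x right, y down, z forward; pixel columns grow to the right and rows downward; lengths in m; the calibration is good to about 2 mm. A picture is of the moment at which its call begins. camera_info takes no time and is no camera call.
- bot.finish_job(): hands the job in; it is judged then, once.
The state is a dict: "clock": time; "joint_pos": joint angles; "joint_vel": joint speeds; "joint_efforts": joint torques, N m; "position": TCP position; "tool_rot": TCP orientation; "wrist_force": force on the tool from outside, world axes, zero at the start; "wrist_torque": the same for the moment, N m; "grip_width": finger opening in m; "finger_force": force on a finger pad.
Only numpy, scipy, OpenCV 4.12 (cv2) and the standard library are available. Lean on these libraries where they do the work, as an engineer would, in place of code of your own. Each camera call takes 0.05 s, during which the arm holds its last target. There are 200 camera calls.

## Task

The rejected black heat sink was left on the tweezer-setting gauge: drop it into the red reject box. Then pick up the sprung tweezers by their black grips, bring the tips over the two yellow lines on the gauge, and squeeze so that each tip is directly above its own line, just clear of the plate (the tips no more than about a centimetre above it, nothing touching it). Hold that gap steady and finish still holding the tweezers there; do not shift the gauge's slide or the other things on the bench.

Things in the scene. Friction and masses are not known exactly. Their poses are not given: they have to be found in the camera images.
- heat_sink: Black finned heat sink, the rejected part; it stands on the gauge plate. 25 mm tall along z, 30 mm along its y (the outer fins make two flat side faces, good to grasp across y); along x its solid part runs from -6 to +10 mm. Origin at the underside. About 30 g.
- reject_box: Red open-topped box, 120 mm (x) by 100 mm (y) outside, 45 mm tall, walls 3 mm. Does not move. Origin under its centre.
- reject_box_in (a point): Centre of the reject box's inner floor; axes as the box.
- gauge: Dark plate 100 mm (x) by 80 mm (y), 10 mm thick, fixed to the bench, with two yellow lines on top along its x, each 5 mm wide and 34 mm long, on its -x half (nearer the robot). One line is fixed; the other is on a slide whose clamp block and brass thumbscrew stand 11 mm above the plate, 36 mm from its centre towards +x. Origin under the plate's centre.
- fixed_line (a point): Middle of the fixed yellow line, on the plate's top face, 25 mm from the plate's centre towards -x; axes as the gauge (x along the line, y across the lines).
- sliding_line (a point): Middle of the sliding yellow line, on the plate's top face level with the fixed line, on its -y side; axes as the gauge.
- line_slide (a joint): Position of the stiffly clamped sliding line (m). The wanted tip gap is the distance between the line centres, 0.010 + this value: 10 to 18 mm, different each time.
- tweezers: Large steel sprung tweezers lying on edge, 160 mm long, 45 g. Two blades hinge at the heel and open symmetrically in the body's x-y plane. Origin on the midline, at the height of the lower edge, between the middles of the black grips; x from heel to tips, z up. Heel ends 83 mm behind, tips 80 mm ahead. Ribbed black grips: x = -22 to +22 mm, z = 0 to 14 mm.
- tip_l (a point): Inner face of the tip of the +y blade, at mid height (7 mm above the body's underside). The tip is 5.5 mm tall and 2 mm thick outward from here.
- tip_r (a point): The same on the -y blade. The distance between the two points is the tip gap, 31 mm when free.
- blade_l (a joint): Angle (rad) by which each blade (both move equally) is squeezed: 0 free, 0.06 at a 14 mm tip gap, 0.0034 rad per mm of gap, at most 0.10. Width over the grips: 36 mm free, 28 mm at a 14 mm gap (faces then parallel); the gap changes 2.2 mm per mm of width. Springs open: 1.7 N on each grip starts it, 5 N at 14 mm, 6 N at 10 mm.
- screw_tin: round white tin, 57 mm across, 35 mm tall; a bystander, to be left alone. Origin at the underside.
- box_blue: small clear component box with blue lid, 44 x 58 x 26 mm; a bystander, to be left alone. Origin at the underside.
- box_green: small clear component box with green lid, 44 x 58 x 26 mm; a bystander, to be left alone. Origin at the underside.
- battery: upright 9 V block battery, 18 x 26 x 48 mm; a bystander, to be left alone. Origin at the underside.
- wick_reel: flat white reel with green label, 49 mm across, 10 mm tall; a bystander, to be left alone. Origin at the underside.
Mind the look-alikes: they are no part of the job. What is shaped like the gauge but turquoise is not meant.

How it is judged:
On the way, in this order (a step that is already met when the one before it is completed fails the run):
1. the heat sink lies in the reject box, let go (x of heat_sink in the frame of reject_box_in between -0.055 and 0.055 m and y of heat_sink in the frame of reject_box_in between -0.045 and 0.045 m and z of heat_sink in the frame of reject_box_in between -0.01 and 0.038 m and contact force between the fingers and heat_sink below 0.1 N and linear speed of heat_sink below 0.03 m/s), for 0.2 s.
2. the tweezers are lifted off the bench in the gripper (height (world z) of tweezers above 0.01 m and contact force between the fingers and tweezers above 1 N), for 0.2 s.
3. both tips are over their lines, just above the plate, and steady for a second (((x of tip_l in the frame of fixed_line between -0.015 and 0.015 m and y of tip_l in the frame of fixed_line between -0.0025 and 0.0025 m and z of tip_l in the frame of fixed_line between 0.003 and 0.017 m and x of tip_r in the frame of sliding_line between -0.015 and 0.015 m and y of tip_r in the frame of sliding_line between -0.0025 and 0.0025 m and z of tip_r in the frame of sliding_line between 0.003 and 0.017 m) or (x of tip_r in the frame of fixed_line between -0.015 and 0.015 m and y of tip_r in the frame of fixed_line between -0.0025 and 0.0025 m and z of tip_r in the frame of fixed_line between 0.003 and 0.017 m and x of tip_l in the frame of sliding_line between -0.015 and 0.015 m and y of tip_l in the frame of sliding_line between -0.0025 and 0.0025 m and z of tip_l in the frame of sliding_line between 0.003 and 0.017 m)) and contact force between the fingers and tweezers above 1 N and contact force between tweezers and gauge below 0.2 N and height (world z) of tweezers above 0.005 m and angle between tweezers's own z axis and vertical below 0.2 rad and velocity of joint blade_l between -0.02 and 0.02 rad/s), for 1 s.
At the end, for the whole second after the job is handed in: Heat sink released in the reject box. Tweezers held level (0.2 rad), clear of the gauge: each tip within 2.5 mm of its own line's centre across the lines (either way round), within 15 mm of its middle along it, the tip's middle 3 to 17 mm above the plate, gap steady (all of step 1 and all of step 3); the arm keeps its last pose, push and grip.
It fails at once if a bystander is moved by more than 20 mm (distance of any of screw_tin, box_blue, box_green, battery, wick_reel from where it was at the start of the episode above 0.02 m).
It fails at once if the gauge's slide is shifted (distance of sliding_line from where it was at the start of the episode above 0.002 m).
It also fails if it takes over 61 s, if anything falls off the work surface, if the arm or the gripper's body presses on something with over 40 N, if the wrist force passes 120 N, or if a joint passes its speed limit or range.

## Working session

There is one attempt and no reset: what is moved stays moved. The work goes in short steps, Python scripts to look and compute and a tool call to move; the robot and the scene stay as the last step left them, time stands still between calls to the robot, and variables do not carry over. Pictures are saved under pics/ and viewed, at most 10 in all, crops included, and the job is handed in when it is done.

Besides the shell and the picture viewer there is one more tool, called as name(argument=value, ...), one argument or row to a line, values as JSON. apply_moves: Moves the arm, as the interface text tells. Its arguments: {"type":"object","properties":{"rows":{"type":"array","items":{"type":"array","items":{"type":"number"}}},"gripper":{"type":"number"},"grip_force":{"type":"number"}},"required":["rows"]}

```bash
mkdir -p pics
cat > h.py <<'E'
import numpy as np, cv2
from rig import bot
from scipy.spatial.transform import Rotation as R
def cam(n):
    c=bot.camera_info(n); f=210/np.tan(np.radians(c['vfov']/2))
    K=np.array([[f,0,c['cx']],[0,f,c['cy']],[0,0,1.]])
    return K,np.array(c['dist_coeffs'],float),np.array(c['rvec'],float).ravel(),np.array(c['tvec'],float).ravel()
def ray(n,uv,z):
    K,D,r,t=cam(n); p=cv2.undistortPoints(np.array(uv,float).reshape(-1,1,2),K,D).reshape(-1,2)
    Rm=cv2.Rodrigues(r)[0]; C=-Rm.T@t
    d=np.c_[p,np.ones(len(p))]@Rm
    z=np.broadcast_to(z,(len(p),))
    return C+d*((z-C[2])/d[:,2])[:,None]
def proj(n,P):
    K,D,r,t=cam(n); return cv2.projectPoints(np.array(P,float).reshape(-1,1,3),r,t,K,D)[0].reshape(-1,2)
def snap(n,fn,crop=None,s=1):
    im=bot.read_camera(n)[:,:,::-1]; cv2.imwrite('pics/raw_'+fn,im)
    if crop: x0,y0,x1,y1=crop; im=im[y0:y1,x0:x1]
    cv2.imwrite('pics/'+fn,cv2.resize(im,None,fx=s,fy=s,interpolation=cv2.INTER_CUBIC))
E
python3 - <<'E'
from h import *
a=bot.read_camera('top')[:,:,::-1]; b=bot.read_camera('scene')[:,:,::-1]
cv2.imwrite('pics/raw_top0.png',a);cv2.imwrite('pics/raw_scene0.png',b)
cv2.imwrite('pics/t0.png',cv2.resize(a,(800,600),interpolation=cv2.INTER_CUBIC));cv2.imwrite('pics/s0.png',cv2.resize(b,(800,600),interpolation=cv2.INTER_CUBIC))
for n in('top','scene'):
    K,D,r,t=cam(n);print(n,K[0,0],D,-cv2.Rodrigues(r)[0].T@t)
print(bot.observe())
E
```

```text
top 407.86314747627534 [0.03765671 0.         0.         0.         0.        ] [ 0.4036905  -0.08245667  1.07372888]
scene 462.1190892672351 [0.03906985 0.         0.         0.         0.        ] [0.11366461 0.79978711 0.87886283]
{'clock': 0.1, 'joint_pos': array([-1.44536588e+00,  3.13412620e-01,  1.49830908e+00,  1.65985356e-05,
        1.33099713e+00, -2.23410336e-01]), 'joint_vel': array([-7.26664415e-04, -3.35481439e-03, -1.83384321e-03,  2.13239829e-04,
        8.11371697e-05,  3.48434359e-03]), 'joint_efforts': array([ 3.31143106e-03, -4.02808249e+01, -2.52647334e+01,  6.95799873e-02,
        3.41474544e-02, -3.87986893e-05]), 'position': array([ 0.17941122, -0.4931803 ,  0.23822838]), 'tool_rot': array([-5.62016480e-04,  9.84827475e-01,  1.73535380e-01,  3.56255649e-05]), 'wrist_force': array([0.32122274, 0.43245349, 0.12265777]), 'wrist_torque': array([-0.02871481, -0.06346785, -0.01078377]), 'finger_force': 0.0, 'grip_width': 0.08804939748057097}
```

View pics/t0.png

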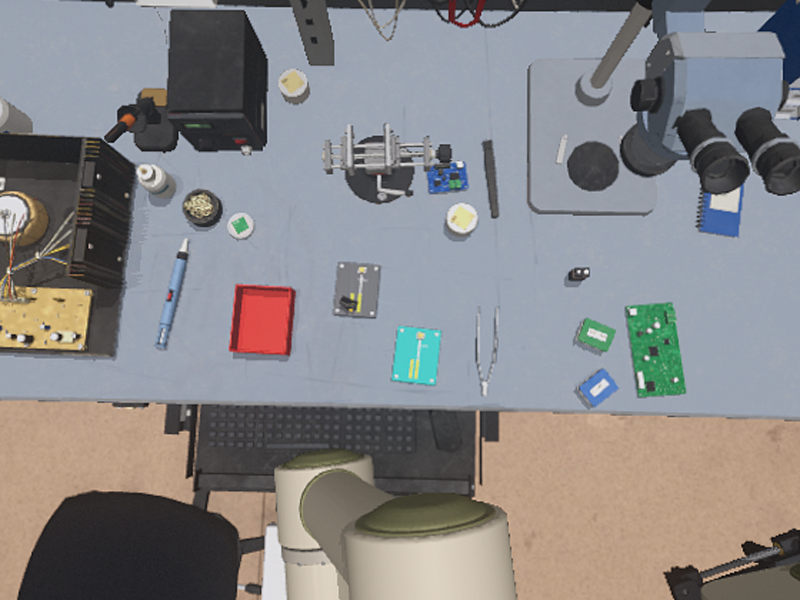

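View pics/s0.png

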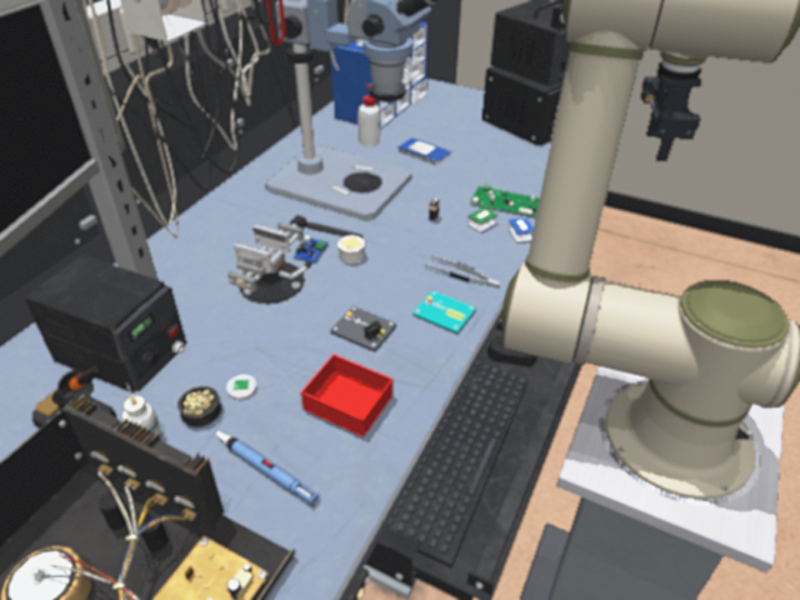

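Candidates (800x600 top view): the dark gauge is at (356,290), and the turquoise look-alike at (416,355) is not wanted. The black heat sink is on the dark gauge at (350,303). The red box is at (262,320). The tweezers are at (487,350), heel towards the robot; the black bar at (490,178) is not tweezers. I choose the dark gauge and check it in a close crop.

Run:
```python
from h import *
a=cv2.imread('pics/raw_top0.png')
c1=cv2.resize(a[178:228,228:273],None,fx=9,fy=9,interpolation=cv2.INTER_CUBIC)  # 405x450
c2=cv2.resize(a[208:283,320:365],None,fx=7,fy=7,interpolation=cv2.INTER_CUBIC) # 315x525
o=np.zeros((540,740,3),np.uint8);o[:450,:405]=c1;o[:525,415:730]=c2
cv2.imwrite('pics/c1.png',o)
```

```text
(no output)
```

View pics/c1.png

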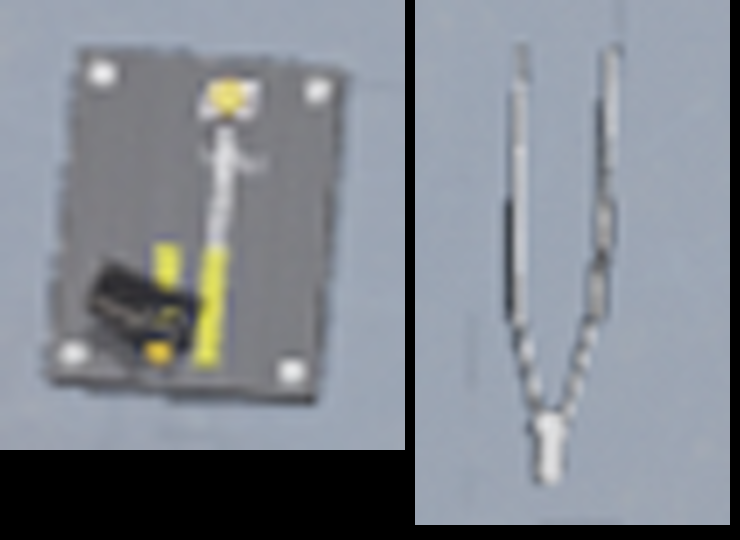

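The crop confirms it. The dark gauge has the black heat sink covering the lower part of the fixed (left) line. The sliding line is the right one, running from (216,248) to (207,365). The tweezer tips are at (521,45) and (613,45), and the heel is at (548,485).

Run:
```python
from h import *
np.set_printoptions(precision=4,suppress=True)
c1=lambda p:(np.array(p,float)+.5)/9-.5+[228,178]
c2=lambda p:(np.array(p,float)-[415,0]+.5)/7-.5+[320,208]
print('gauge corners',ray('top',c1([[80,48],[347,72],[318,393],[52,378]]),.01))
print('slide line',ray('top',c1([[216,248],[207,365]]),.01),'fixed top mid',ray('top',c1([[168,244]]),.01))
print('hs top corners',ray('top',c1([[110,262],[200,300],[182,368],[90,310]]),.035))
tw=ray('top',c2([[521,45],[613,45],[548,485],[510,200],[510,320],[608,190],[597,315]]),.012);print('tw',tw)
print('box top',ray('top',np.array([[235,285],[294,285],[291,356],[230,353]])/1.4286,.045))
print('bystanders',ray('top',np.array([[596,335],[597,388],[578,273],[461,218],[240,225]])/1.4286,.02))
# yellow
a=cv2.imread('pics/raw_top0.png').astype(int);m=(a[...,2]-a[...,0]>70)&(a[...,1]-a[...,0]>60)
v,u=np.nonzero(m[178:228,228:273]);print(len(u))
```

```text
gauge corners [[ 0.6232  0.0506  0.01  ]
 [ 0.6178 -0.0285  0.01  ]
 [ 0.5223 -0.0229  0.01  ]
 [ 0.5249  0.0549  0.01  ]]
slide line [[0.5644 0.0084 0.01  ]
 [0.5298 0.0098 0.01  ]] fixed top mid [[0.5652 0.0225 0.01  ]]
hs top corners [[0.5558 0.0364 0.035 ]
 [0.5454 0.0103 0.035 ]
 [0.5258 0.0147 0.035 ]
 [0.5418 0.0416 0.035 ]]
tw [[ 0.5456 -0.2107  0.012 ]
 [ 0.5464 -0.245   0.012 ]
 [ 0.3836 -0.2213  0.012 ]
 [ 0.4874 -0.2069  0.012 ]
 [ 0.4432 -0.2071  0.012 ]
 [ 0.4921 -0.2432  0.012 ]
 [ 0.4458 -0.2391  0.012 ]]
box top [[0.5684 0.2282 0.045 ]
 [0.5708 0.1229 0.045 ]
 [0.4443 0.1216 0.045 ]
 [0.4471 0.2289 0.045 ]]
bystanders [[ 0.4965 -0.421   0.02  ]
 [ 0.4024 -0.4203  0.02  ]
 [ 0.6092 -0.3911  0.02  ]
 [ 0.7084 -0.1768  0.02  ]
 [ 0.6855  0.2338  0.02  ]]
48
```

apply_moves(
  rows=[
    [4.8,-3.4,0,0,0,0],
    [4.8,-3.4,0,0,0,0],
    [4.8,-3.4,0,0,0,0],
    [4.8,-3.4,0,0,0,0],
    [4.8,-3.4,0,0,0,0],
    [4.8,-3.4,0,0,0,0],
    [4.8,-3.4,0,0,0,0],
    [4.8,-3.4,0,0,0,0],
    [4.8,-3.4,0,0,0,0],
    [4.8,-3.4,0,0,0,0],
  ],
  gripper=8.8,
  grip_force=15,
)

```text
clock: 1.35
position: [0.5151, -0.008, 0.2386]
tool_rot: [0.0, 0.985, 0.174, -0.0]
wrist_force: [1.8, -0.6, 0.2]
grip_width: 0.0879
finger_force: 0.0
```

apply_moves(
  rows=[
    [0,0,2,0,0,0.9],
    [0,0,2,0,0,0.9],
    [0,0,2,0,0,0.9],
    [0,0,2,0,0,0.9],
    [0,0,2,0,0,0.9],
    [0,0,0,0,0,0],
    [0,0,0,0,0,0],
  ],
)

```text
clock: 2.22
position: [0.5146, -0.0099, 0.1394]
tool_rot: [0.0, 0.977, -0.215, 0.0]
wrist_force: [-0.3, 0.8, -0.3]
grip_width: 0.0884
finger_force: 0.0
```

```bash
cat >> h.py <<'E'
def go(x,y,z,yaw):
    "tool-frame shift (cm) to get to world target, and az turn afterwards"
    s=bot.observe();q=s['tool_rot'];r=R.from_quat([q[1],q[2],q[3],q[0]]);X=r.as_matrix()
    psi=np.degrees(np.arctan2(X[1,0],X[0,0]))
    want=R.from_euler('z',yaw,degrees=True)*R.from_euler('x',180,degrees=True)
    print('t',round(s['clock'],2),'pos',s['position'].round(4),'psi',psi.round(2),'w',round(s['grip_width'],4),'f',round(s['finger_force'],2),'wf',s['wrist_force'].round(1))
    print('shift cm',(X.T@(np.array([x,y,z])-s['position'])*100).round(2),'rotvec',(r.inv()*want).as_rotvec(degrees=True).round(2)/10)
E
python3 -c "
from h import *
go(.543,.026,.015,-25)
print(proj('scene',[[.543,.026,.035],[.543,.026,.01]])*1.4286)"
```

```text
t 2.23 pos [ 0.5146 -0.0099  0.1394] psi -24.84 w 0.0884 f 0.0 wf [-0.3  0.8 -0.3]
shift cm [ 1.06 -4.45 12.44] rotvec [-0.001 -0.005  0.016]
[[373.32410236 324.08802814]
 [373.54699989 333.77579927]]
```

apply_moves(
  rows=[
    [1.1,-4.4,0,0,0,0],
    [0,0,3,0,0,0],
    [0,0,3,0,0,0],
    [0,0,3,0,0,0],
    [0,0,1.4,0,0,0],
    [0,0,1,0,0,0],
    [0,0,0.9,0,0,0],
    [0,0,0,0,0,0],
  ],
)

```text
clock: 3.22
position: [0.5429, 0.0254, 0.0157]
tool_rot: [-0.0, 0.976, -0.216, -0.0]
wrist_force: [-0.6, 1.0, 0.8]
grip_width: 0.0879
finger_force: 0.0
```

apply_moves(
  rows=[
    [0,0,0,0,0,0],
    [0,0,0,0,0,0],
    [0,0,0,0,0,0],
    [0,0,0,0,0,0],
    [0,0,0,0,0,0],
    [0,0,0,0,0,0],
  ],
  gripper=2.0,
  grip_force=10,
)

```text
clock: 3.98
position: [0.5429, 0.0254, 0.0157]
tool_rot: [-0.0, 0.976, -0.217, 0.0]
wrist_force: [-0.8, -1.0, 0.3]
grip_width: 0.031
finger_force: 10.0
```

apply_moves(
  rows=[
    [0,0,-2,0,0,0],
    [0,0,-4,0,0,0],
    [0,0,-4,0,0,0],
    [-3.2,-4.0,0,0,0,0],
    [-3.2,-4.0,0,0,0,0],
    [-3.2,-4.1,0,0,0,0],
    [0,0,3,0,0,0],
    [0,0,3,0,0,0],
    [0,0,3,0,0,0],
    [0,0,0,0,0,0],
  ],
)

```text
clock: 5.22
position: [0.5059, 0.1755, 0.0242]
tool_rot: [0.001, 0.976, -0.217, -0.002]
wrist_force: [-0.5, -0.2, -0.2]
grip_width: 0.0304
finger_force: 10.0
```

```bash
python3 -c "
from h import *
go(.508,.175,.016,-25)
snap('scene','s1.png',(190,220,310,320),6)"
```

```text
t 5.22 pos [0.5059 0.1755 0.0242] psi -25.02 w 0.0304 f 10.0 wf [-0.5 -0.2 -0.2]
shift cm [ 0.22 -0.05  0.82] rotvec [ 0.012  0.02  -0.002]
```

View pics/s1.png

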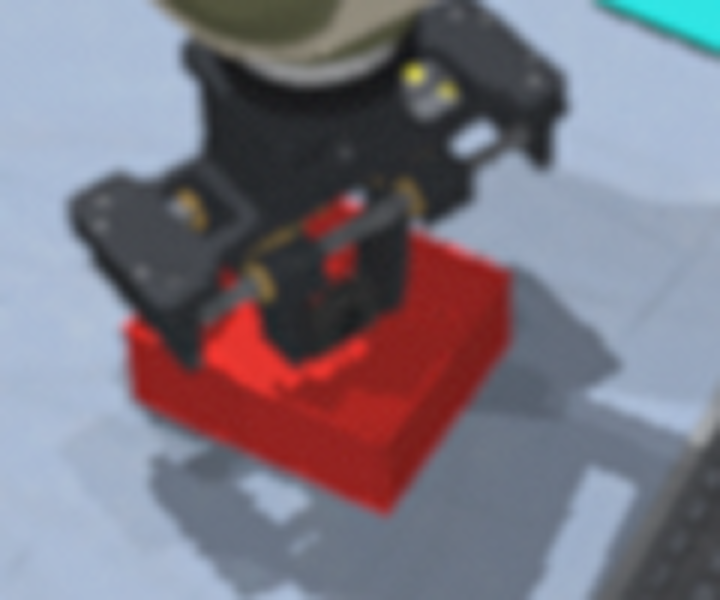

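The fingers (around (335,300)) hold the dark heat sink inside the red box, clear of its walls. I'll lower it and release.

apply_moves(
  rows=[
    [0.2,0,0.8,0,0,0],
    [0,0,0,0,0,0],
  ],
)

```text
clock: 5.52
position: [0.5092, 0.1747, 0.018]
tool_rot: [-0.0, 0.976, -0.217, 0.0]
wrist_force: [0.5, -0.5, -0.6]
grip_width: 0.0303
finger_force: 10.0
```

apply_moves(
  rows=[
    [0,0,0,0,0,0],
    [0,0,0,0,0,0],
    [0,0,0,0,0,0],
    [0,0,-1,0,0,0],
    [0,0,-3,0,0,0],
    [0,0,-4,0,0,0],
    [0,0,-4,0,0,0],
    [0,0,-1,0,0,0],
    [0,0,0,0,0,0],
  ],
  gripper=4.4,
)

```text
clock: 6.65
position: [0.5088, 0.1748, 0.1478]
tool_rot: [-0.0, 0.976, -0.217, 0.0]
wrist_force: [-0.6, -0.3, -0.0]
grip_width: 0.044
finger_force: 0.0
```

```bash
python3 -c "
from h import *
go(.466,-.2246,.12,-2.4)"
```

```text
t 6.65 pos [0.5088 0.1748 0.1478] psi -25.02 w 0.044 f 0.0 wf [-0.6 -0.3 -0. ]
shift cm [13.01 38.    2.77] rotvec [-1.000e-03 -2.000e-03 -2.262e+00]
```

apply_moves(
  rows=[
    [1.6,4.8,0,0,0,0],
    [1.6,4.8,0,0,0,0],
    [1.6,4.8,0,0,0,0],
    [1.6,4.8,0,0,0,0],
    [1.6,4.8,0,0,0,0],
    [1.6,4.8,0,0,0,0],
    [1.7,4.6,0,0,0,0],
    [1.7,4.6,0,0,0,0],
  ],
  gripper=6.0,
)

```text
clock: 7.65
position: [0.465, -0.2257, 0.1461]
tool_rot: [-0.001, 0.976, -0.217, -0.001]
wrist_force: [0.4, 0.3, 0.6]
grip_width: 0.0595
finger_force: 0.0
```

apply_moves(
  rows=[
    [0,0,1,0,0,-0.75],
    [0,0,1,0,0,-0.75],
    [0,0,1,0,0,-0.76],
    [0,0,2,0,0,0],
    [0,0,2,0,0,0],
    [0,0,0,0,0,0],
    [0,0,0,0,0,0],
  ],
)

```text
clock: 8.52
position: [0.466, -0.2245, 0.0778]
tool_rot: [-0.0, 1.0, -0.021, -0.0]
wrist_force: [0.7, 0.6, 0.2]
grip_width: 0.0598
finger_force: 0.0
```

```bash
python3 -c "
from h import *
go(.466,-.2246,.0035,-2.4)
a=bot.read_camera('top')[:,:,::-1];cv2.imwrite('pics/raw_t2.png',a)
b=bot.read_camera('scene')[:,:,::-1];cv2.imwrite('pics/raw_s2.png',b)
o=np.zeros((600,800,3),np.uint8)
f=lambda im,s:cv2.resize(im,None,fx=s,fy=s,interpolation=cv2.INTER_CUBIC)
o[:400,:360]=f(a[178:228,228:273],8)
o[:400,365:605]=f(a[190:270,155:203],5)[:400]
o[405:600,:300]=f(b[170:209,280:340],5)
o[405:600,310:650]=f(a[205:283,300:436],2.5)
cv2.imwrite('pics/c2.png',o)
"
```

```text
t 8.53 pos [ 0.466  -0.2245  0.0778] psi -2.41 w 0.0598 f 0.0 wf [0.7 0.6 0.2]
shift cm [0.   0.01 7.43] rotvec [-0.001  0.001 -0.001]
```

View pics/c2.png

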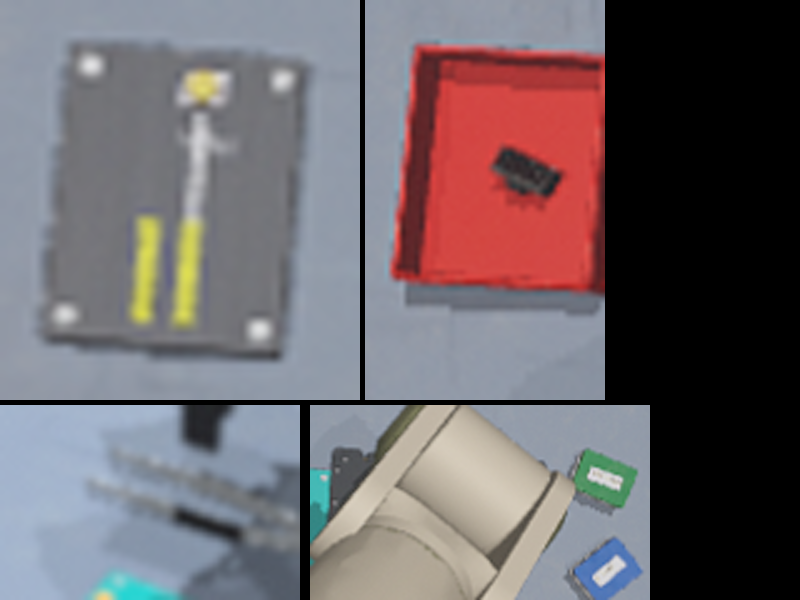

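The heat sink lies in the red box around (527,172), released. Both lines are now clear of it: left from (150,217) to (142,322), right from (192,220) to (183,325). Next I descend on the tweezers and measure the lines by weighted centroids.

apply_moves(
  rows=[
    [0,0,2.5,0,0,0],
    [0,0,2.5,0,0,0],
    [0,0,1.2,0,0,0],
    [0,0,0.8,0,0,0],
    [0,0,0.4,0,0,0],
    [0,0,0,0,0,0],
  ],
)

```text
clock: 9.38
position: [0.4661, -0.2246, 0.004]
tool_rot: [0.0, 1.0, -0.021, 0.0]
wrist_force: [0.0, -0.1, -0.4]
grip_width: 0.0599
finger_force: 0.0
```

apply_moves(
  rows=[
    [0,0,0,0,0,0],
    [0,0,0,0,0,0],
    [0,0,0,0,0,0],
    [0,0,0,0,0,0],
    [0,0,0,0,0,0],
    [0,0,0,0,0,0],
    [0,0,0,0,0,0],
    [0,0,0,0,0,0],
  ],
  gripper=2.8,
  grip_force=12,
)

```text
clock: 10.38
position: [0.4661, -0.2246, 0.0038]
tool_rot: [0.0, 1.0, -0.021, 0.0]
wrist_force: [0.1, -0.2, 0.9]
grip_width: 0.0279
finger_force: 5.1
```

```bash
cat > lines.py <<'E'
from h import *
def lines(img):
    a=cv2.GaussianBlur(img.astype(np.float32),(0,0),.01) if 0 else img.astype(float)
    w=np.clip((a[...,2]+a[...,1])/2-a[...,0]-25,0,None)
    out=[]
    for pts in ([[150,217],[142,322]],[[192,220],[183,325]]):
        p=(np.array(pts)+.5)/8-.5+[228,178]
        U=[]
        for v in range(int(np.ceil(p[0,1]+1)),int(p[1,1])):
            uc=np.interp(v,p[:,1],p[:,0]); us=np.arange(int(round(uc))-2,int(round(uc))+3)
            ww=w[v,us]; U.append([(us*ww).sum()/ww.sum(),v])
        out.append(ray('top',U,.01))
    return out
if __name__=='__main__':
    np.set_printoptions(precision=4,suppress=True)
    L=lines(cv2.imread('pics/raw_t2.png'))
    fs=[np.polyfit(l[:,0],l[:,1],1) for l in L];print(fs,[l[[0,-1],0] for l in L])
    s=np.mean([f[0] for f in fs]);print('yaw',np.degrees(np.arctan(s)))
    c=[l.mean(0)[:2] for l in L];n=np.array([-s,1])/np.hypot(s,1);print(c,'gap',(c[0]-c[1])@n*1e3)
E
python3 lines.py
```

```text
[array([-0.0532,  0.0523]), array([-0.0415,  0.0321])] [array([0.5616, 0.535 ]), array([0.5593, 0.5327])]
yaw -2.7114035013503535
[array([0.5483, 0.0231]), array([0.546 , 0.0094])] gap 13.780999902144531
```

Gripped at 27.9 mm with 5.1 N, so the gap is about 14 mm; the wanted gap is 13.8 mm. Now I lift, carry and look.

apply_moves(
  rows=[
    [0,0,-0.5,0,0,0],
    [0,0,-1.5,0,0,0],
    [0,0,-2,0,0,0],
    [0,0,-2,0,0,0],
    [0,0,0,0,0,0],
    [0,0,0,0,0,0],
    [0,0,0,0,0,0],
  ],
)

```text
clock: 11.25
position: [0.4657, -0.2243, 0.063]
tool_rot: [-0.0, 1.0, -0.021, -0.001]
wrist_force: [0.3, -1.1, -1.0]
grip_width: 0.0282
finger_force: 4.9
```

apply_moves(
  rows=[
    [0,-1.5,0,0,0,0.03],
    [0,-3,0,0,0,0],
    [0,-3,0,0,0,0],
    [0,-3,0,0,0,0],
    [0,-3,0,0,0,0],
    [0,-3,0,0,0,0],
    [0,-3,0,0,0,0],
    [0,-3,0,0,0,0],
    [0,-1.5,0,0,0,0],
    [0,0,0,0,0,0],
  ],
)

```text
clock: 12.5
position: [0.4771, 0.0159, 0.0636]
tool_rot: [-0.0, 1.0, -0.023, -0.0]
wrist_force: [0.4, -1.6, -1.1]
grip_width: 0.0282
finger_force: 4.9
```

```bash
python3 -c "
from h import *
go(.467,.020,.04,-2.7)
"
```

```text
t 12.5 pos [0.4771 0.0159 0.0636] psi -2.63 w 0.0282 f 4.87 wf [ 0.4 -1.6 -1.1]
shift cm [-1.03 -0.37  2.36] rotvec [-0.     0.002  0.007]
```

apply_moves(
  rows=[
    [-1.0,-0.4,0,0,0,0],
    [0,0,1.2,0,0,0],
    [0,0,1.2,0,0,0],
    [0,0,0,0,0,0],
    [0,0,0,0,0,0],
  ],
)

```text
clock: 13.12
position: [0.4676, 0.0195, 0.0396]
tool_rot: [-0.0, 1.0, -0.024, -0.0]
wrist_force: [0.1, 0.1, -0.2]
grip_width: 0.0279
finger_force: 4.9
```

```bash
cat > look.py <<'E'
from h import *
import sys
go(.467,.020,.020,-2.7)
a=bot.read_camera('top')[:,:,::-1];b=bot.read_camera('scene')[:,:,::-1]
cv2.imwrite('pics/raw_t%s.png'%sys.argv[1],a);cv2.imwrite('pics/raw_s%s.png'%sys.argv[1],b)
o=np.zeros((600,800,3),np.uint8)
f=lambda im,s:cv2.resize(im,None,fx=s,fy=s,interpolation=cv2.INTER_CUBIC)
o[:600,:395]=f(a[185:245,228:268],10)[:,:395]
o[:480,405:795]=f(b[200:280,220:285],6)
cv2.imwrite('pics/c%s.png'%sys.argv[1],o)
E
python3 look.py 3
```

```text
t 13.12 pos [0.4676 0.0195 0.0396] psi -2.73 w 0.0279 f 4.87 wf [ 0.1  0.1 -0.2]
shift cm [-0.06 -0.04  1.96] rotvec [-0.     0.001 -0.003]
```

View pics/c3.png

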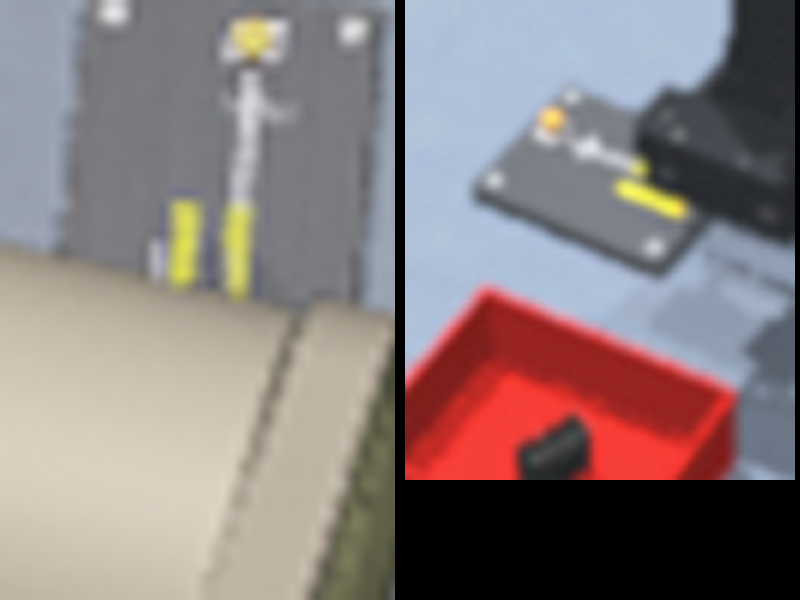

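Run:
```python
from h import *
np.set_printoptions(precision=4,suppress=True)
for y in (.0231,.0251,.0094,.0074):
  print(y,(proj('top',[[.547,y,.043],[.547,y,.039],[.533,y,.043]])-[228,185]+.5)*10)
print(ray('top',(np.array([[157,240]])+.5)/10-.5+[228,185],[.043]))
a=cv2.imread('pics/raw_t3.png')[205:216,240:256].astype(int)
print(a.sum(2)//3); print(a[...,2]-a[...,0])
```

```text
0.0231 [[170.1271 252.3865]
 [171.6422 254.5713]
 [168.0557 306.7639]]
0.0251 [[162.3015 252.2047]
 [163.8462 254.3902]
 [160.2148 306.5812]]
0.0094 [[223.7346 253.632 ]
 [225.0467 255.8123]
 [221.7683 308.016 ]]
0.0074 [[231.5609 253.8138]
 [232.8433 255.9935]
 [229.6099 308.1989]]
[[0.55   0.0264 0.043 ]]
[[125 124 124 123 124 154 160 147 130 124 129 186 187 142 123 125]
 [124 126 124 123 122 158 174 163 131 122 140 177 175 142 123 124]
 [125 125 122 123 124 155 175 166 133 122 144 172 165 134 124 124]
 [125 125 122 121 123 150 171 163 126 123 153 174 166 130 124 126]
 [125 125 121 162 147 157 177 164 123 113 147 176 165 131 124 124]
 [126 123 120 174 157 162 174 149 113 108 149 181 159 122 125 124]
 [122 122 121 175 165 164 172 144 112 108 150 182 162 116 116 121]
 [132 127 118 161 155 165 171 143 118 110 140 178 159 112 112 121]
 [146 143 139 143 138 148 141 118 111 100 140 169 150 111 114 116]
 [158 156 153 150 147 145 140 133 131 130 128 141 131 109 112 112]
 [165 163 162 160 158 156 154 151 149 145 140 141 136 130 124 115]]
[[ -4  -4  -4  -3  -9  54  89  56   8  -8  11  37  33  10  -6  -5]
 [ -5  -4  -4  -4 -10  68 126  87  11 -11  37  97  88  28  -8  -5]
 [ -5  -3  -3  -4 -10  66 129  89  10 -11  41 115  95  15  -8  -5]
 [ -3  -3  -2  -5 -10  63 130  77  -6 -11  60 125  89  10  -8  -6]
 [ -4  -3  -3  -4 -10  92 141  72 -11 -10  56 116  91   9  -8  -6]
 [ -4  -3  -4  -5 -11  96 130  61 -11 -10  27  96  90  -1  -7  -6]
 [ -4  -6  -4  -7   0 104 125  57  -9  -8  21  92  80  -8  -6  -5]
 [ 18  14  10   0   8 111 130  57  -9  -8  24  98  83 -10  -4  -5]
 [ 26  23  23  17  18  60  68  20  -4  -7  24  87  69 -10  -5  -4]
 [ 25  25  26  24  24  25  24  19  18  19  18  68  50  -8  -6  -6]
 [ 25  25  26  25  24  25  24  24  24  24  21  30  26  16  13   7]]
```

The top crop shows the left tip ending at about (157,240), just left of the fixed line. The right tip is at about (225,245) and overlaps the left edge of the sliding line. The scene camera's view of the tips is blocked by the gripper. The tweezers sit about 1.5–2 mm too far +y and about 3 mm forward, so I correct that, lower, and measure by differencing against the earlier picture.

apply_moves(
  rows=[
    [-0.2,0.15,0.5,0,0,0],
    [0,0,0.6,0,0,0],
    [0,0,0.5,0,0,0],
    [0,0,0.4,0,0,0],
    [0,0,0,0,0,0],
    [0,0,0,0,0,0],
    [0,0,0,0,0,0],
  ],
)

```text
clock: 14.1
position: [0.4655, 0.0183, 0.0199]
tool_rot: [0.0, 1.0, -0.024, 0.0]
wrist_force: [-0.4, -0.5, -1.2]
grip_width: 0.0276
finger_force: 4.9
```

```bash
python3 look.py 4
python3 - <<'E'
from h import *
np.set_printoptions(precision=4,suppress=True,linewidth=150)
a=cv2.imread('pics/raw_t4.png').astype(int);b=cv2.imread('pics/raw_t2.png').astype(int)
print('r',(a[...,2])[205:216,240:256]);print('b',(a[...,0])[205:216,240:256])
print('diff b');print((a-b)[205:216,240:256,0])
print('diff r');print((a-b)[205:216,240:256,2])
for y in (.0231,.0094): print(proj('top',[[.547,y,.026],[.547,y+.002,.026],[.547,y-.002,.026],[.533,y,.026]]))
E
```

```text
t 14.1 pos [0.4655 0.0183 0.0199] psi -2.71 w 0.0276 f 4.87 wf [-0.4 -0.5 -1.2]
shift cm [ 0.14 -0.18 -0.01] rotvec [ 0.    -0.002 -0.001]
r [[124 123 122 122 121 173 191 166 133 121 132 199 198 145 121 121]
 [123 125 124 122 121 181 215 193 136 120 154 210 206 152 121 124]
 [125 126 122 123 122 178 218 196 136 119 158 211 197 140 121 123]
 [126 125 121 123 121 172 215 190 124 119 172 216 195 134 122 123]
 [125 124 123 121 120 193 226 187 118 120 177 218 196 134 121 123]
 [126 123 122 123 119 201 219 173 119 120 175 217 189 121 123 124]
 [126 123 124 123 132 170 197 168 120 119 194 223 186 118 123 124]
 [124 124 124 124 140 155 185 167 122 117 199 227 185 111 120 123]
 [121 121 122 124 161 180 175 144 112 109 200 218 167 108 119 125]
 [140 133 123 120 160 191 184 143 109 125 159 173 145 110 119 124]
 [158 153 149 143 148 165 152 118 109 132 138 142 129 112 113 123]]
b [[128 127 126 126 130 119 102 112 124 128 121 162 165 135 127 126]
 [128 129 127 126 130 113  88 106 125 130 116 114 118 124 129 128]
 [129 129 126 127 131 112  90 105 126 130 117  95 103 125 130 129]
 [130 127 124 128 
[... 1478 characters left out ...]
  8   6   8   8   8   7   8   8   6   7   8   7   8   7   8]
 [  6   6   9   7   7   7   8   8   6   9   8   8   8   6   6   6]
 [  9   7   7   7   6   9   9   8   7   8   7   8   8   7   7   9]
 [  7   7   7   6   3 -26 -10   8   6   8   8   6   7   6   7   8]
 [  8   8   8   8   7 -42 -20  10   8   7   9   7   4  -1   5   6]
 [  4   6   6   8  32 -16 -19   7  -1  -1  10   8   2  -5   3   6]
 [ 24  18   8   4  23  -8 -10   5  -4   0 -36 -32 -12  -3   4   8]
 [ 41  38  34  27   8 -35 -32  -3  -4   0 -59 -63 -28  -2  -2   6]]
[[245.1488 210.6559]
 [244.3787 210.638 ]
 [245.9189 210.6738]
 [244.9461 216.0088]]
[[250.4243 210.7786]
 [249.6541 210.7606]
 [251.1945 210.7965]
 [250.2318 216.1321]]
```

View pics/c4.png

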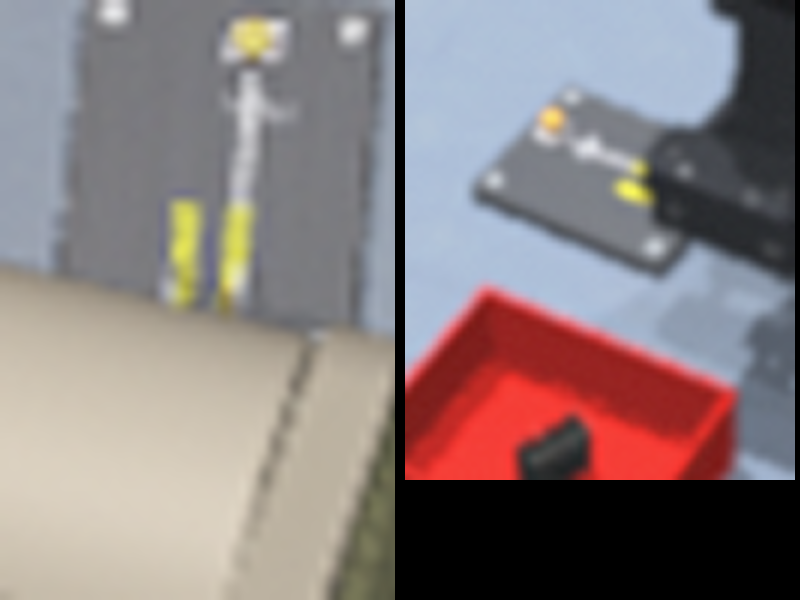

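The blades straddle the lines: left blade at u≈244.4, right blade at u≈251.4, rows 211–214. The midpoint looks right, but the gap looks slightly wide. I check my blade-centre method on the free state, where the gap is known to be 31 mm.

Run:
```python
from h import *
np.set_printoptions(precision=2,suppress=True,linewidth=150)
a=cv2.imread('pics/raw_top0.png').astype(float)
print(a[213:219,330:353,2].astype(int)); print(a[213:219,330:353,0].astype(int))
for v in range(213,222):
    g=a[v,:,2]; r=[]
    for u0 in (334,347):
        s=np.arange(u0-4,u0+5);bg=np.interp(s,[s[0],s[-1]],[g[s[0]],g[s[-1]]]);w=np.clip(g[s]-bg,0,None);r.append((s*w).sum()/w.sum())
    P=ray('top',[[r[0],v],[r[1],v]],.0098);print(v,np.array(r),P[:,1]*1e3,(P[0,1]-P[1,1])*1e3)
```

```text
[[157 158 158 157 160 161 155 156 156 156 157 157 157 158 156 156 157 157 155 151 155 157 156]
 [155 157 158 153 146 141 149 157 158 157 158 156 158 157 158 158 154 153 139 136 155 156 153]
 [157 157 157 153 148 139 145 158 157 156 157 157 156 157 157 158 141 155 152 128 154 156 156]
 [156 156 158 152 152 142 147 158 155 155 157 156 155 156 158 158 134 160 172 142 153 156 156]
 [155 156 156 152 152 142 144 156 155 155 156 158 157 157 157 156 132 157 174 150 153 157 157]
 [155 155 156 152 152 137 138 156 156 156 156 158 156 157 158 159 132 159 175 149 154 159 158]]
[[180 180 181 182 183 183 180 180 180 180 180 180 180 181 180 179 181 182 180 175 180 181 180]
 [180 180 180 178 165 157 172 181 180 180 181 181 181 180 182 182 179 173 157 159 179 180 179]
 [181 182 181 177 162 152 169 182 180 180 180 180 180 179 181 182 164 167 162 151 178 180 181]
 [180 181 182 177 167 153 169 182 180 180 180 180 180 180 180 182 156 165 182 168 178 180 180]
 [179 181 181 177 168 154 167 181 180 180 180 181 180 180 181 181 156 163 184 175 177 179 180]
 [179 179 181 177 168 148 162 182 181 180 180 180 180 181 181 182 156 165 185 174 177 180 180]]
213 [333.85    nan] [-208.66     nan] nan
214 [331.58 344.53] [-202.73 -236.62] 33.88730341419349
215 [337.   344.91] [-216.94 -237.62] 20.688626020959667
216 [334.71 347.25] [-210.97 -243.75] 32.778856043483465
217 [333.33 348.  ] [-207.37 -245.71] 38.33847859259421
218 [332.71 347.57] [-205.77 -244.6 ] 38.83415981326724
219 [333.67 347.55] [-208.29 -244.53] 36.242429718300606
220 [334.26 347.67] [-209.84 -244.85] 35.01347798394799
221 [334.41 347.37] [-210.23 -244.07] 33.83390231635164<stdin>:8: RuntimeWarning: invalid value encountered in scalar divide
```

In the free state, the bright edges read about 36 mm apart against a true 33 mm, so the method reads about 2.5 mm wide. The true gap is therefore about 14 mm, which agrees with the 5 N force and 28 mm width. I lower by 3 mm and hold.

apply_moves(
  rows=[
    [0,0,0.15,0,0,0],
    [0,0,0.15,0,0,0],
    [0,0,0,0,0,0],
    [0,0,0,0,0,0],
    [0,0,0,0,0,0],
    [0,0,0,0,0,0],
    [0,0,0,0,0,0],
    [0,0,0,0,0,0],
    [0,0,0,0,0,0],
    [0,0,0,0,0,0],
  ],
)

```text
clock: 15.45
position: [0.4654, 0.0183, 0.0167]
tool_rot: [0.0, 1.0, -0.024, 0.0]
wrist_force: [0.2, -0.6, -1.0]
grip_width: 0.028
finger_force: 4.9
```

apply_moves(
  rows=[
    [0,0,0,0,0,0],
    [0,0,0,0,0,0],
    [0,0,0,0,0,0],
    [0,0,0,0,0,0],
    [0,0,0,0,0,0],
    [0,0,0,0,0,0],
  ],
)

```text
clock: 16.2
position: [0.4654, 0.0183, 0.0167]
tool_rot: [-0.0, 1.0, -0.024, 0.0]
wrist_force: [-0.5, -0.4, -0.9]
grip_width: 0.0281
finger_force: 4.9
```

```bash
python3 look.py 5
python3 - <<'E'
from h import *
np.set_printoptions(linewidth=150)
a=cv2.imread('pics/raw_t5.png').astype(int);b=cv2.imread('pics/raw_t2.png').astype(int)
print((a-b)[208:216,240:256,0]);print((a-b)[208:216,240:256,2])
E
```

```text
t 16.2 pos [0.4654 0.0183 0.0167] psi -2.72 w 0.0281 f 4.87 wf [-0.5 -0.4 -0.9]
shift cm [ 0.15 -0.18 -0.33] rotvec [-0.    -0.    -0.002]
[[  7   6   7   8   6   7   5   4   6   4   6   6   6   8   5   7]
 [  5   7   6   6   7   5   2   5   6   7   4   6   6   6   6   5]
 [  6   5   6   6   5   4   4   6   7   5   5   3   3   5   5   7]
 [  6   7   4   4   6  22  22   4   5   6   1  21  14   3   7   6]
 [  8   6   6   4  19  40  25   3   7   5   1  80  50  -2   7   6]
 [  7   6   4   3  26  31   4  -2  -4  -4  -7  88  57  -4   6   5]
 [  0  -4  -3   1  55  53  -9  -5  -5  -6 -18  79  48 -10   4   7]
 [  9   6   4  -2  37  42   2 -14 -11  -6 -23  72  46 -11   1   8]]
[[  8   8   9   8   9   9   8   7   8   6   8   8   7   8   6   8]
 [  5   8   9   9   8   7   7   8   7   9   8   8   9   8   6   5]
 [  9   7   8   8   8   8   9   7   7   7   8   8   8   7   7   9]
 [  5   7   6   8 -13 -14  -2   7   6   8   7   7   7   6   7   6]
 [  9   7   7   7  -3 -19  -5   9   9   8   9  -4 -14   5   9   7]
 [  7   7   6   8   7 -34 -23   7  -1  -2  10   3  -6   2   8   6]
 [ 19  11   6   5  19 -20 -17   6  -4   1 -23 -17  -5  -2   5   9]
 [ 38  35  31  25  10 -37 -31   0  -8   1 -37 -29  -7  -5   3   8]]
```

View pics/c5.png

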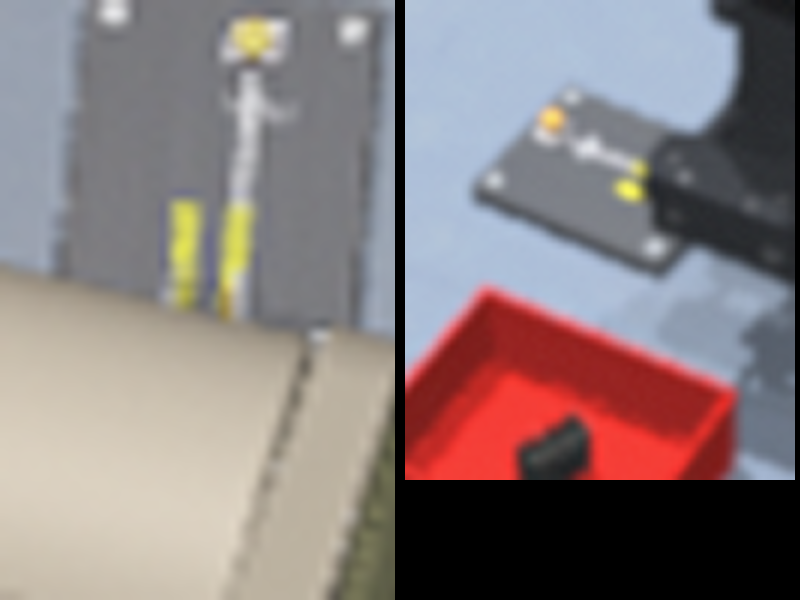

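After 16 s the pose is steady at 28 mm and 4.9 N. The left blade covers u≈244–246 and the right u≈250.5–252. Comparing whole-blade coverage with the free-state picture, my earlier y shift went about 0.8 mm too far, so I take that back and hold.

apply_moves(
  rows=[
    [0,-0.04,0,0,0,0],
    [0,-0.04,0,0,0,0],
    [0,0,0,0,0,0],
    [0,0,0,0,0,0],
    [0,0,0,0,0,0],
    [0,0,0,0,0,0],
    [0,0,0,0,0,0],
    [0,0,0,0,0,0],
    [0,0,0,0,0,0],
    [0,0,0,0,0,0],
  ],
)

```text
clock: 17.55
position: [0.4655, 0.0191, 0.0167]
tool_rot: [-0.0, 1.0, -0.024, 0.0]
wrist_force: [-0.3, 0.1, -1.0]
grip_width: 0.028
finger_force: 4.9
```

Run:
```python
from h import *
from scipy.optimize import least_squares
go(.467,.02,.0167,-2.7)
a=bot.read_camera('top')[:,:,::-1];cv2.imwrite('pics/raw_t6.png',a)
a=a.astype(int);b=cv2.imread('pics/raw_t2.png').astype(int);np.set_printoptions(linewidth=150)
print((a-b)[210:216,240:256,0]);print((a-b)[210:216,240:256,2])
for y in (.0231,.0251,.0094,.0074): print(y,proj('top',[[.547,y,.0226],[.537,y,.0226]]))
```

```text
t 17.55 pos [0.4655 0.0191 0.0167] psi -2.72 w 0.028 f 4.87 wf [-0.3  0.1 -1. ]
shift cm [ 0.15 -0.1   0.  ] rotvec [-0.    -0.    -0.002]
[[ 6  5  7  6  4  3  5  6  6  5  4  4  4  5  6  7]
 [ 5  7  5  4 29 24 -3  5  5  6  2  7  9  5  6  6]
 [ 7  6  4  4 55 56 -7  3  6  6  4 22  8  1  5  6]
 [ 6  6  5  2 63 61 -6 -2 -4 -4 -2 24 12  1  5  5]
 [-2 -3 -4 -1 76 76 -5 -4 -5 -6 -7 20  6 -7  4  5]
 [ 7  5  2 -4 42 47  0 -8 -7 -7 -8 14  4 -7  1  8]]
[[  8   7   9   8   8   7   9   8   8   7   8  10   8   8   6   9]
 [  6   7   7   6  11 -15  -7   8   7   9 -13  -9  -1   8   6   6]
 [  9   7   6   7  33  -6  -9   8   8  10 -16 -21 -18   5   8   7]
 [  6   6   7   6  43  -1 -13   6  -1  -1 -15 -22 -21   4   7   6]
 [ 18   8   3   3  38  15   5   5  -3   2 -32 -40 -25  -2   5   8]
 [ 36  33  30  23  13 -26 -22   2  -5   1 -35 -45 -26  -3   3   8]]
0.0231 [[245.27356524 210.83587958]
 [245.12953611 214.6453896 ]]
0.0251 [[244.50588792 210.81803493]
 [244.36080487 214.62748088]]
0.0094 [[250.53236678 210.95814823]
 [250.39555576 214.76812463]]
0.0074 [[251.30011305 210.97600263]
 [251.16435563 214.78605112]]
```

The blades are now centred at u≈244.9 and u≈251.1, against expected 244.85 and 250.9. Both are within about 0.5 mm and held for over a second, so I hand in.

```bash
python3 -c "
from h import *
print(bot.finish_job())"
```

```text
the job is handed in; nothing more can be done
None
```

I handed the job in, but the judge returned no verdict: the heat sink lies in the red reject box, and the tweezers are held steady over the yellow lines at about a 14 mm gap, each tip estimated within about 1 mm of its line and 1 cm above the plate (camera estimates; height taken from the arm pose).

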